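# Load a clay relief on the index turntable and turn it one notch

### The arm

A 7-joint arm with a two-finger parallel gripper is mounted at the origin on the work surface. World frame = base frame: x ahead of the robot, y to its left, z up, the work surface at z = 0. Lengths are in m, angles in rad, forces in N, time in s.
With the tool pointing down it reaches from about 0.4 to 0.85 m from the base axis. Payload 4.5 kg.
Tool frame: the origin (TCP) lies between the finger pads; the fingertips stand 11 mm ahead of it and the grasp point (between the pads) lies 8 mm behind it (r.nose_length is the distance from the TCP to the fingertips, in m); z points along the fingers, y is the line along which they close (so a half turn about z gives the same grasp; the last joint's range is limited). The gripper opens to 88 mm and grips with 3 to 60 N. Pads are 18 mm wide; open, the fingers measure 123 mm over their backs; the gripper's body (75 mm by 187 mm) begins 45 mm behind the grasp point.
Start: joints at [-1.123, 0.689, -0.195, 1.565, 0.157, 0.902, -0.215], TCP at [0.251, 0.572, 0.25] pointing down, gripper open.
Joint ranges: [-3.01, 3.01], [-0.46, 2.08], [-1.47, 1.51], [0.13, 2.56], [-1, 4.14], [0.04, 2.09], [-2.66, 2.66]. Speed limits (rad/s): [2.57, 2.57, 3.14, 3.14, 3.14, 3.14, 3.14].

### API

Orientations are given as a unit quaternion [x, y, z, w].
In Python, from plant import get_state, snapshot, camera_model, r gives the robot as it stands.
- The arm moves only by the shell command python3 -m inch 'ROWS' [FORCE]. ROWS is text: rows parted by semicolons, each of 7 numbers parted by spaces: the opening, from -1 (shut) to 1 (fully open), then the shift along the tool's x, y, z in m, then the turn, a rotation vector about the tool's x, y, z in rad. A call has 1 to 20 rows; each row shifts and turns the commanded pose from where the row before left it, along the tool's axes as they then stand; what a row does not reach is not made up. A row lasts 1/12 s, in which the tool goes at most 41.7 mm and 7.16 degrees, less where a joint would pass 70% of its speed; a pose out of reach is approached as far as the arm can. A call is refused whole if a number of a shift passes 0.0417 or a number of a turn 0.125, either way. A call with a gripper value outside its range is refused whole. The fingers move at their own pace and stop on an object; FORCE is the grip in N (left out, the last holds). Time passes only in rows, so rows that do not move let the fingers close. It gives the time, the measured TCP pose, the force, the opening and the grip force at its end, in the units of the state.
- get_state(): the state, without advancing time (a new reading comes with each control period).
- snapshot(name): name is "scene" or "top" or "wrist"; returns (picture, depth): 400x640x3 uint8, red, green, blue; 400x640 float32, m along the optical axis (not along the pixel's ray), 0 where there is no reading.
- camera_model(name): a dict with "intrinsics" (3x3 intrinsics, pixels), "view" (4x4, takes a point from world to camera coordinates). Camera axes: x right, y down, z forward; pixel columns grow to the right and rows downward; lengths in m; the calibration is good to about 2 mm. A picture is of the moment at which its call begins: read the wrist's pose just before it. camera_model takes no time and is no camera call; for the wrist camera it gives the pose at the moment of the call.
- r.finish_job(): hands the job in; it is judged then, once.
The state is a dict: "clock": time; "q": joint angles; "qd": joint speeds; "joint_torque": joint torques, N m; "tool_pos": TCP position; "eef_rot": TCP orientation; "contact_force": force on the tool from outside, world axes, zero at the start; "moment": the same for the moment, N m; "opening": opening from 0.0 (shut) to 1.0 (fully open); "finger_force": force on a finger pad.
Only numpy, scipy, OpenCV 4.12 (cv2) and the standard library are available. Lean on these libraries where they do the work, as an engineer would, in place of code of your own. Each camera call takes 0.05 s, during which the arm holds its last target. There are 200 camera calls.

### The job

Take the terracotta relief block out of the drying rack, set it down on the blue felt pad and let go to change your hold, then seat it upright on the turntable disc, centred between the two wooden end plates, while the turntable is still locked in its first notch. Then pull the red spring ring up, swing the turntable clockwise (seen from above) to the next notch, the one with the red dot, and let the ring snap down so that the turntable is locked there with the relief still seated. Leave the other two reliefs in the rack.

Things in the scene. Friction and masses are not known exactly. Their poses are not given: they have to be found in the camera images.
- relief_clay_mid (a point): terracotta-coloured block with a low relief on top, 56 mm long (its x axis) x 34 wide (y) x 40 high (z, up), plus 2.5 mm of relief; about 0.1 kg, loose. The point is its centre, 20 mm above its underside. It stands in one of the rack's three bays with its long sides against the dividers, so there it can be gripped only over its two ends (56 mm apart)
- relief_clay: the same terracotta block; origin at the centre of its underside, same axes
- relief_white_mid (a point): same block as the terracotta one (56 x 34 x 40 mm) but white plaster; stands in another bay of the rack and must stay there. The point is its centre, 20 mm above its underside
- relief_slate_mid (a point): same block as the terracotta one (56 x 34 x 40 mm) but slate grey; stands in another bay of the rack and must stay there. The point is its centre, 20 mm above its underside
- rack: fixed wooden drying rack: floor 56 x 150 mm and 6 mm thick, origin at the centre of its underside. Four upright dividers along its x axis (50 mm long, 8 mm thick, tops 47 mm above the table) leave three bays 38 mm wide, centred at y = -46, 0 and +46 mm of the rack; open at both x ends
- pad_top (a point): blue felt pad lying fixed on the table, 95 x 95 mm, 3 mm thick; the point is the centre of its upper face
- base: fixed grey base disc of the turntable, 264 mm across, 18 mm thick; origin at the centre of its underside, on the turning axis. A notched steel rim (radius 99 to 121 mm, top 30 mm above the table) has notches 12 mm wide and deep at 0, 45 and 90 degrees clockwise (from above) from the base's x axis, with painted dots outside them: white, red, white
- cell (a point): seat: centre of the turntable disc's upper face (disc 176 mm across, 42 mm above the table), on the turning axis; turns with it. x points along the arm to the red ring, z up. Wooden end plates at x = +-30 mm (inner faces; 8 mm thick, 34 wide, 42 high): the relief goes in with its length along x, 2 mm to spare at each end, held by its long sides; the y sides are open, black lines at y = +-19 mm
- turntable (a joint): angle of the turntable, rad; 0 = first notch (the start), 0.785 = next notch (red dot), 1.571 = last notch; grows clockwise seen from above. Light friction (about 0.12 N m); about +-0.02 rad of play while the pin is in a notch, and it cannot be turned then
- index_ring_grip (a point): red ribbed pull ring on the turntable's arm, 110 mm from the turning axis along the cell's x, gripped from above: 27 mm diameter, 22 mm tall, under a 32 mm flange 5 mm thick. The point is on its axis, 70 mm above the table when home: 12 mm above the ring's lower edge, 15 mm below its top. Below it a brass sleeve, 22 mm across (top at 53 mm), and the arm (top at 42 mm)
- index_ring (a joint): lift of the pull ring, m: 0 = home, pin fully in a notch; 0.018 = top stop. The pin clears the notches above 0.010. A spring pulls it down with 6 N at home and 10 N when lifted 0.016; let go between notches, the pin rides on the rim at 0.010 and drops in when it comes over a notch
Mind the look-alikes: they are no part of the job. Of the things shaped like the part that bears pad_top, the blue one is meant.

How it is judged:
By the outcome, as a careful person would: the job done as asked, in the order asked, and still so for the second after the job is handed in, with the robot touching nothing.
It also fails if it takes over 58 s, if anything falls off the work surface, if the arm or the gripper's body presses on something with over 40 N, if the wrist force passes 120 N, or if a joint passes its speed limit or range.

## Working session

There is one attempt and no reset: what is moved stays moved. The work goes in short steps, Python scripts to look and compute and a shell command to move; the robot and the scene stay as the last step left them, time stands still between calls to the robot, and variables do not carry over. Pictures are saved under pics/ and viewed, at most 10 in all, crops included, and the job is handed in when it is done.

```bash
ls; mkdir -p pics; python3 - <<'E'
from plant import *
import cv2,numpy as np
s=get_state();print(s)
for n in("top","scene"):
    p,d=snapshot(n);np.savez(f'{n}0.npz',p=p,d=d,**camera_model(n));cv2.imwrite(f'pics/{n}0.png',p[...,::-1]);print(camera_model(n))
E
```

```text
pics
{'clock': 0.0, 'q': array([-1.12320699,  0.6899943 , -0.19449245,  1.56634773,  0.15729044,
        0.90251424, -0.21509841]), 'qd': array([-9.22033502e-04,  2.72734627e-04,  4.60420579e-05,  6.49455645e-04,
       -1.75440492e-04, -9.09108457e-05,  3.50149777e-04]), 'joint_torque': array([ 9.32398543e-04, -5.27559006e+01, -1.26649417e+00, -1.53425074e+01,
       -5.26862650e-02,  6.77606411e-03,  1.68853890e-04]), 'tool_pos': array([0.2511049 , 0.5716587 , 0.24890206]), 'eef_rot': array([ 2.05390426e-01,  9.78679669e-01, -9.29147944e-04, -1.21610216e-04]), 'contact_force': array([-0.15183134,  0.30504578,  0.32360573]), 'moment': array([-0.0374058 ,  0.00263619,  0.04491214]), 'finger_force': 0.0, 'opening': 1.0019818103079339}
{'intrinsics': array([[507.75171372,   0.        , 318.01537851],
       [  0.        , 507.75171372, 201.86158644],
       [  0.        ,   0.        ,   1.        ]]), 'view': array([[ 3.82693443e-03, -9.99793668e-01, -1.99493434e-02,
         8.96094307e-02],
       [-9.81907442e-01,  1.99461600e-05, -1.89361492e-01,
         4.76030083e-01],
       [ 1.89322819e-01,  2.03130828e-02, -9.81704767e-01,
         1.14336662e+00],
       [ 0.00000000e+00,  0.00000000e+00,  0.00000000e+00,
         1.00000000e+00]])}
{'intrinsics': array([[482.59462112,   0.        , 325.57699824],
       [  0.        , 482.59462112, 196.70870612],
       [  0.        ,   0.        ,   1.        ]]), 'view': array([[-0.40551185,  0.91403752,  0.00977515,  0.10255606],
       [ 0.58183977,  0.26635084, -0.7684528 , -0.22776706],
       [-0.70499831, -0.30592915, -0.6398318 ,  1.50634893],
       [ 0.        ,  0.        ,  0.        ,  1.        ]])}
```

View pics/top0.png

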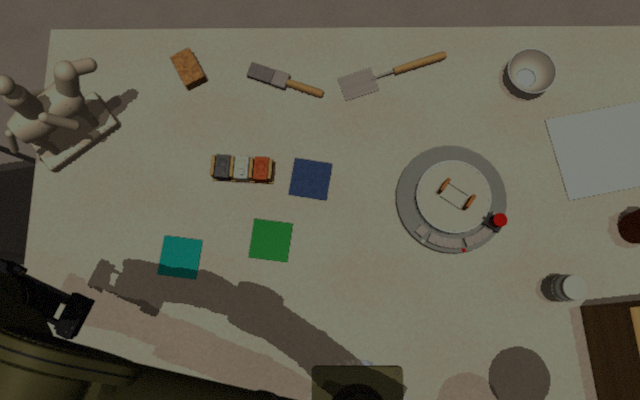

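View pics/scene0.png

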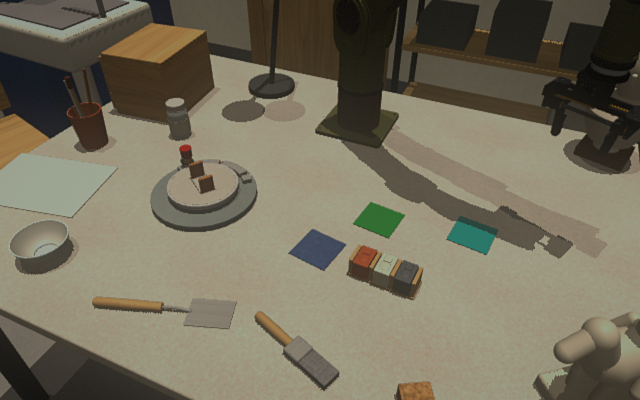

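Top view: terracotta block (262,168) in the rack beside white (241,168) and slate (222,167). Look-alikes are the brown sponge (188,68) and the red-brown cup (632,225). Pads are blue (310,179), green (271,240) and teal (180,257). The ring is at (499,220) and the red dot near (463,250). I choose the block in the rack's right end bay, and the blue pad.

```bash
cat > h.py <<'E'
import numpy as np,cv2
from scipy.spatial.transform import Rotation as R
def ray(K,V,uv,z):
    uv=np.atleast_2d(uv).astype(float);c=-V[:3,:3].T@V[:3,3]
    d=np.c_[(uv-K[[0,1],[2,2]])/K[0,0],np.ones(len(uv))]@V[:3,:3]
    return c+d*((z-c[2])/d[:,2])[:,None]
def cloud(p,d,K,V):
    v,u=np.mgrid[:d.shape[0],:d.shape[1]]
    X=np.stack([(u-K[0,2])/K[0,0]*d,(v-K[1,2])/K[1,1]*d,d],-1)
    W=(X-V[:3,3])@V[:3,:3];W[d==0]=np.nan;return W
def blobs(m,amin=20):
    n,l,s,c=cv2.connectedComponentsWithStats(m.astype(np.uint8));return [(l==i,s[i],c[i]) for i in range(1,n) if s[i,4]>=amin]
def rect(xy):
    # centre, long side dir (deg), sizes in mm, by minAreaRect on metric points
    (c,(w,h),a)=cv2.minAreaRect((xy[:,:2]*1000).astype(np.float32))
    if w<h: w,h,a=h,w,a+90
    return np.round(np.array(c)/1000,4),round((a+90)%180-90,1),round(w,1),round(h,1)
def yaw(q): # heading of tool y axis in world, deg
    y=R.from_quat(q).apply([0,1,0]);return np.degrees(np.arctan2(y[1],y[0]))
E
python3 - <<'E'
from h import *
from plant import get_state
print('tool axes',R.from_quat(get_state()['eef_rot']).as_matrix().round(3).tolist())
f=np.load('top0.npz');p,d,K,V=f['p'],f['d'],f['intrinsics'],f['view']
W=cloud(p,d,K,V);hsv=cv2.cvtColor(p,cv2.COLOR_RGB2HSV);H,S,v=cv2.split(hsv)
for n,m,z in (('red/brown',((H<14)|(H>172))&(S>130)&(v>60),None),('blue',(H>105)&(H<130)&(S>110)&(v>50),.003)):
    for b,s,c in blobs(m):
        uv=np.argwhere(b)[:,::-1];zz=np.nanmedian(W[b][:,2]) if z is None else z
        print(n,c.round(),s[4],'z',np.round(zz,3),rect(ray(K,V,uv,zz)))
# disc and rack from depth
Z=W[...,2]
m=(Z>.036)&(Z<.048);
for b,s,c in blobs(m,300):
    (x,y),rr=cv2.minEnclosingCircle((W[b][:,:2]*1000).astype(np.float32));print('disc?',c.round(),s[4],x,y,rr,rect(W[b]))
for b,s,c in blobs((Z>.012)&(Z<.024),300):
    (x,y),rr=cv2.minEnclosingCircle((W[b][:,:2]*1000).astype(np.float32));print('base?',c.round(),x,y,rr)
b=np.zeros_like(Z,bool);b[140:200,200:285]=1;b&=Z>.03
print('rack tops',rect(W[b]),np.nanmedian(Z[b]))
cv2.imwrite('pics/c.png',np.hstack([cv2.resize(p[140:210,200:340,::-1],(400,300),interpolation=3),cv2.resize(p[140:260,390:515,::-1],(390,300),interpolation=3)]))
E
```

```text
tool axes [[-0.916, 0.402, -0.001], [0.402, 0.916, -0.002], [-0.0, -0.002, -1.0]]
red/brown [260. 168.] 333 z 0.046 (array([0.5582, 0.2285]), -3.4, 55.2, 35.4)
red/brown [500. 219.] 151 z 0.084 (array([ 0.4285, -0.3163]), -3.5, 30.0, 28.8)
blue [310. 179.] 1138 z 0.003 (array([0.5422, 0.1111]), -9.3, 90.8, 90.4)
disc? [241. 167.] 988 562.1060180664062 273.8861389160156 76.66771697998047 (array([0.5631, 0.2738]), 86.3, 146.3, 57.8)
disc? [455. 197.] 4242 476.01593017578125 -242.15538024902344 108.77603912353516 (array([ 0.4924, -0.2364]), -88.5, 192.9, 173.8)
base? [419.  62.] 838.419189453125 -146.6808319091797 88.78451538085938
base? [532.  71.] 806.7105712890625 -434.78167724609375 47.57341003417969
base? [280.  78.] 793.0748291015625 175.0646209716797 100.08280181884766
base? [445. 193.] 492.3929748535156 -227.4119415283203 132.0810089111328
base? [359. 380.] 67.75646209716797 0.7022203803062439 105.73236846923828
rack tops (array([0.5631, 0.2738]), 86.3, 146.3, 57.8) 0.046338722077697764
```

View pics/c.png

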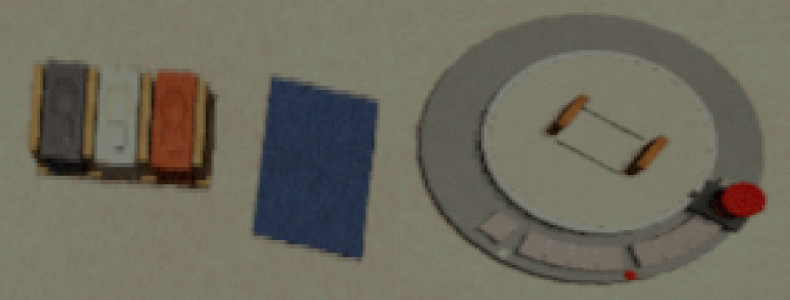

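The crop shows the terracotta block in the right-hand bay (right, beside the blue pad). The ring sits at the end of the arm, still at the first notch, with the red dot on the rim clockwise of it. The measured sizes fit: block 55x35, ring offset 109.5 mm, rack 146x58. Moving over the block.

```bash
python3 -m inch '1 -.0262 -.0119 .0055 0 0 0;1 -.0262 -.0119 .0055 0 0 0;1 -.0262 -.0119 .0055 0 0 0;1 -.0262 -.0119 .0055 0 0 0;1 -.0262 -.0119 .0055 0 0 0;1 -.0262 -.0119 .0055 0 0 0;1 -.0262 -.0119 .0055 0 0 0;1 -.0262 -.0119 .0055 0 0 0;1 -.0262 -.0119 .0055 0 0 0;1 -.0262 -.0119 .0055 0 0 0;1 -.0262 -.0119 .0055 0 0 0;1 -.0262 -.0119 .0055 0 0 0;1 -.0262 -.0119 .0055 0 0 0;1 -.0262 -.0119 .0055 0 0 0;1 -.0262 -.0119 .0055 0 0 0;1 -.0262 -.0119 .0055 0 0 0'
python3 -m inch '1 0 0 0 0 0 .111;1 0 0 0 0 0 .111;1 0 0 0 0 0 .111;1 0 0 0 0 0 .111;1 0 0 0 0 0 .111;1 0 0 0 0 0 .111;1 0 0 0 0 0 .111;1 0 0 0 0 0 .111;1 0 0 0 0 0 .111;1 0 0 0 0 0 .111;1 0 0 0 0 0 .111;1 0 0 0 0 0 0;1 0 0 0 0 0 0'
cat > look.py <<'E'
import sys;from h import *;from plant import *
def shot(name):
    s=get_state();m=camera_model("wrist");p,d=snapshot("wrist");K,V=m['intrinsics'],m['view']
    cv2.imwrite(f'pics/{name}.png',p[...,::-1]);np.savez(name,p=p,d=d,K=K,V=V)
    print('tcp',s['tool_pos'].round(4),'yaw',yaw(s['eef_rot']).round(2),'tilt',R.from_quat(s['eef_rot']).as_matrix()[:,2].round(4),'t',s['clock'].round(2),'q',s['q'].round(2))
    return s,p,d,K,V,cv2.cvtColor(p,cv2.COLOR_RGB2HSV)
def mv(s,t): # world target tcp -> tool shift
    print('shift',R.from_quat(s['eef_rot']).inv().apply(np.array(t)-s['tool_pos']).round(4))
def red(hs): return ((hs[...,0]<14)|(hs[...,0]>172))&(hs[...,1]>130)&(hs[...,2]>50)
E
python3 - <<'E'
from look import *
s,p,d,K,V,hs=shot('w1')
for b,st,c in blobs(red(hs),200):
    W=cloud(p,d,K,V);z=np.nanmedian(W[b][:,2]);bb=b&(abs(W[...,2]-.0475)<.006)
    print(c.round(),st,z,bb.sum(), rect(W[bb]) if bb.sum()>50 else '', rect(ray(K,V,np.argwhere(b)[:,::-1],.046)))
E
```

```text
clock: 1.43
tool_pos: [0.5591, 0.228, 0.1611]
eef_rot: [0.205, 0.979, -0.0, -0.0]
contact_force: [0.9, -0.1, -0.1]
opening: 1.0
finger_force: 0.0
clock: 2.52
tool_pos: [0.5583, 0.2294, 0.1614]
eef_rot: [0.728, 0.685, -0.0, 0.0]
contact_force: [0.9, 0.7, 0.8]
opening: 0.999
finger_force: 0.0Traceback (most recent call last):
  File "<stdin>", line 2, in <module>
  File "look.py", line 5, in shot
    print('tcp',s['tool_pos'].round(4),'yaw',yaw(s['eef_rot']).round(2),'tilt',R.from_quat(s['eef_rot']).as_matrix()[:,2].round(4),'t',s['clock'].round(2),'q',s['q'].round(2))
                                                                                                                                       ^^^^^^^^^^^^^^^^
AttributeError: 'float' object has no attribute 'round'
```

View pics/w1.png

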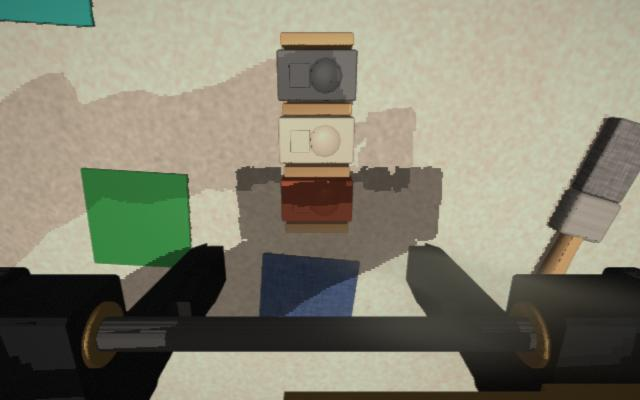

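The wrist view shows the terracotta block at (316,200), in shadow between the fingers' shadows and square to the gripper. White is at (317,140) and slate at (317,75).

```bash
sed -i "s/s\['clock'\].round(2)/round(s['clock'],2)/" look.py; python3 - <<'E'
from look import *
s,p,d,K,V,hs=shot('w1')
W=cloud(p,d,K,V);m=((hs[...,0]<14)|(hs[...,0]>172))&(hs[...,1]>130);m[250:]=0
for b,st,c in blobs(m,400):
    bb=b&(abs(W[...,2]-.047)<.004)
    print(c.round(),st,bb.sum(),np.nanmedian(W[bb],0),rect(W[bb]),rect(ray(K,V,np.argwhere(bb)[:,::-1],.046)))
# rack+blocks all tops
bb=(W[...,2]>.042)&(W[...,2]<.052);bb[:,:250]=0;bb[:,380:]=0;bb[250:]=0
print(bb.sum(),rect(W[bb]))
mv(s,[.5588,.2283,.022])
E
```

```text
tcp [0.5583 0.2294 0.1615] yaw -3.48 tilt [-5.e-04 -3.e-04 -1.e+00] t 2.57 q [-0.52  0.78  0.1   1.72 -0.12  0.65 -0.42]
[316. 199.] [ 281  176   72   46 3143] 2924 [0.55937238 0.22964657 0.04750481] (array([0.5595, 0.2291]), -3.4, 54.9, 38.7) (array([0.5595, 0.2294]), -3.5, 54.9, 36.9)
13815 (array([0.5619, 0.2744]), 86.6, 145.7, 56.4)
shift [-0.0011  0.0006  0.1395]
```

```bash
python3 -m inch '1 -.0006 .001 .0116 0 0 0;1 0 0 .0116 0 0 0;1 0 0 .0116 0 0 0;1 0 0 .0116 0 0 0;1 0 0 .0116 0 0 0;1 0 0 .0116 0 0 0;1 0 0 .0116 0 0 0;1 0 0 .0116 0 0 0;1 0 0 .0116 0 0 0;1 0 0 .0116 0 0 0;1 0 0 .0116 0 0 0;1 0 0 .0116 0 0 0;1 0 0 0 0 0 0;1 0 0 0 0 0 0' && python3 -m inch '-.2 0 0 0 0 0 0;-.2 0 0 0 0 0 0;-.2 0 0 0 0 0 0;-.2 0 0 0 0 0 0;-.2 0 0 0 0 0 0;-.2 0 0 0 0 0 0;-.2 0 0 0 0 0 0;-.2 0 0 0 0 0 0;-.2 0 0 0 0 0 0;-.2 0 0 0 0 0 0' 25
```

```text
clock: 3.78
tool_pos: [0.5591, 0.2286, 0.0217]
eef_rot: [0.729, 0.684, -0.001, -0.0]
contact_force: [0.5, 0.2, -0.0]
opening: 1.006
finger_force: 0.0
clock: 4.62
tool_pos: [0.5596, 0.2289, 0.0229]
eef_rot: [0.729, 0.684, 0.0, 0.0]
contact_force: [-0.7, 0.5, 5.6]
opening: 0.637
finger_force: 25.0
```

```bash
python3 -m inch '-.2 0 0 -.004 0 0 0;-.2 0 0 -.006 0 0 0;-.2 0 0 -.008 0 0 0;-.2 0 0 -.008 0 0 0;-.2 0 0 -.008 0 0 0;-.2 0 0 -.008 0 0 0;-.2 0 0 -.008 0 0 0;-.2 0 0 -.008 0 0 0;-.2 0 0 -.008 0 0 0;-.2 0 0 -.008 0 0 0;-.2 0 0 -.008 0 0 0;-.2 0 0 -.008 0 0 0;-.2 0 0 -.006 0 0 0;-.2 0 0 -.004 0 0 0' && python3 -m inch '-.2 -.012 0 0 0 0 -.101;-.2 0 0 0 0 0 -.101;-.2 0 0 0 0 0 -.101;-.2 0 0 0 0 0 -.101;-.2 0 0 0 0 0 -.101;-.2 0 0 0 0 0 -.101;-.2 0 0 0 0 0 -.101;-.2 0 0 0 0 0 -.101;-.2 0 0 0 0 0 -.101;-.2 0 0 0 0 0 -.1;-.2 0 0 0 0 0 0;-.2 0 0 0 0 0 0'
python3 - <<'E'
from look import *
s,p,d,K,V,hs=shot('w2');W=cloud(p,d,K,V)
m=(hs[...,0]>105)&(hs[...,0]<130)&(hs[...,1]>110)
for b,st,c in blobs(m,1000):print(c.round(),st,np.nanmedian(W[b][:,2]),rect(W[b]))
mv(s,[.5422,.1111,.040]);mv(s,[.5422,.1111,.0205])
E
```

```text
clock: 5.78
tool_pos: [0.5598, 0.2289, 0.1235]
eef_rot: [0.729, 0.684, 0.0, 0.0]
contact_force: [-0.3, 0.2, -0.9]
opening: 0.632
finger_force: 25.0
clock: 6.78
tool_pos: [0.5587, 0.2165, 0.1225]
eef_rot: [0.309, 0.951, -0.0, -0.0]
contact_force: [-0.1, 0.6, -1.8]
opening: 0.634
finger_force: 25.0
tcp [0.5587 0.2165 0.1225] yaw 53.97 tilt [-4.e-04  0.e+00 -1.e+00] t 6.78 q [-0.34  0.83 -0.18  1.75  0.24  0.59  0.27]
shift [-0.0487 -0.095   0.0825]
shift [-0.0487 -0.0949  0.102 ]
```

View pics/w2.png

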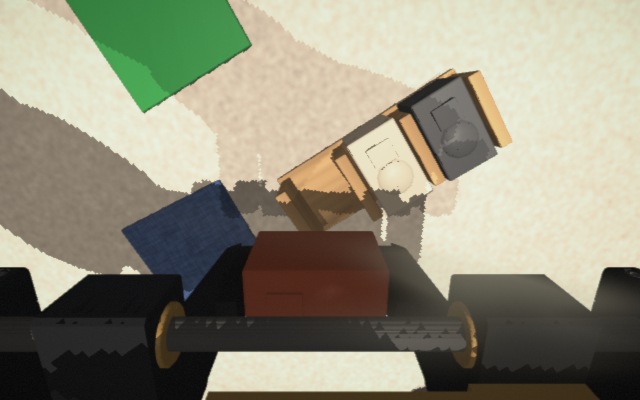

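```bash
python3 -m inch '-.2 -.0049 -.0095 .0055 0 0 0;-.2 -.0049 -.0095 .0055 0 0 0;-.2 -.0049 -.0095 .0055 0 0 0;-.2 -.0049 -.0095 .0055 0 0 0;-.2 -.0049 -.0095 .0055 0 0 0;-.2 -.0049 -.0095 .0055 0 0 0;-.2 -.0049 -.0095 .0055 0 0 0;-.2 -.0049 -.0095 .0055 0 0 0;-.2 -.0049 -.0095 .0055 0 0 0;-.2 -.0047 -.0095 .0055 0 0 0;-.2 0 0 .008 0 0 0;-.2 0 0 .008 0 0 0;-.2 0 0 .008 0 0 0;-.2 0 0 .008 0 0 0;-.2 0 0 .005 0 0 0;-.2 0 0 .004 0 0 0;-.2 0 0 .003 0 0 0;-.2 0 0 .002 0 0 0;-.2 0 0 0 0 0 0;-.2 0 0 0 0 0 0'
```

```text
clock: 8.5
tool_pos: [0.5428, 0.1112, 0.0216]
eef_rot: [0.308, 0.951, 0.0, 0.0]
contact_force: [0.3, -0.3, -1.2]
opening: 0.632
finger_force: 25.0
```

```bash
python3 -m inch '-.2 0 0 .001 0 0 0;-.2 0 0 .001 0 0 0;-.2 0 0 0 0 0 0' ; python3 -m inch '-.2 0 0 .0005 0 0 0;-.2 0 0 0 0 0 0'
```

```text
clock: 8.75
tool_pos: [0.543, 0.1112, 0.0199]
eef_rot: [0.308, 0.951, 0.0, 0.0]
contact_force: [-0.6, 0.0, 1.3]
opening: 0.634
finger_force: 25.0
clock: 8.92
tool_pos: [0.543, 0.1112, 0.0199]
eef_rot: [0.308, 0.951, 0.0, 0.0]
contact_force: [-0.9, -0.0, 6.8]
opening: 0.632
finger_force: 25.0
```

```bash
python3 -m inch '1 0 0 0 0 0 0;1 0 0 0 0 0 0;1 0 0 0 0 0 0;1 0 0 0 0 0 0;1 0 0 0 0 0 0;1 0 0 -.005 0 0 0;1 0 0 -.012 0 0 0;1 0 0 -.014 0 0 0;1 0 0 -.014 0 0 0;1 0 0 -.014 0 0 0;1 0 0 -.014 0 0 0;1 0 0 -.014 0 0 0;1 0 0 -.014 0 0 0;1 0 0 -.014 0 0 0;1 0 0 -.01 0 0 0'; python3 -m inch '1 0 0 0 0 0 .1122;1 0 0 0 0 0 .1122;1 0 0 0 0 0 .1122;1 0 0 0 0 0 .1122;1 0 0 0 0 0 .1122;1 0 0 0 0 0 .1122;1 0 0 0 0 0 .1122;1 0 0 0 0 0 .1122;1 0 0 0 0 0 .1122;1 0 0 0 0 0 .1122;1 0 0 0 0 0 .1122;1 0 0 0 0 0 .1122;1 0 0 0 0 0 .1122;1 0 0 0 0 0 .1122;1 0 0 0 0 0 0;1 0 0 0 0 0 0'
python3 - <<'E'
from look import *
s,p,d,K,V,hs=shot('w3');W=cloud(p,d,K,V)
m=((hs[...,0]<14)|(hs[...,0]>172))&(hs[...,1]>130)&(abs(W[...,2]-.0445)<.005)
for b,st,c in blobs(m,400):print(c.round(),st,np.nanmedian(W[b],0),rect(W[b]),rect(ray(K,V,np.argwhere(b)[:,::-1],.043)))
mv(s,[.543,.1112,.03])
E
```

```text
clock: 10.17
tool_pos: [0.5431, 0.1112, 0.1462]
eef_rot: [0.308, 0.951, 0.001, 0.001]
contact_force: [0.4, 0.3, -0.1]
opening: 0.998
finger_force: 0.0
clock: 11.5
tool_pos: [0.5425, 0.1115, 0.1444]
eef_rot: [0.89, 0.457, 0.0, -0.0]
contact_force: [-0.1, -0.3, -0.8]
opening: 0.999
finger_force: 0.0
tcp [0.5425 0.1115 0.1444] yaw -35.66 tilt [ 1.e-04  3.e-04 -1.e+00] t 11.5 q [-0.41  0.76  0.21  1.89 -0.29  0.52 -0.62]
[319. 201.] [ 296  166   47   72 3218] [0.54667412 0.1133497  0.04447759] (array([0.5457, 0.1114]), 54.3, 55.5, 33.6) (array([0.5457, 0.1115]), 54.4, 55.4, 33.6)
shift [0.     0.0006 0.1144]
```

View pics/w3.png

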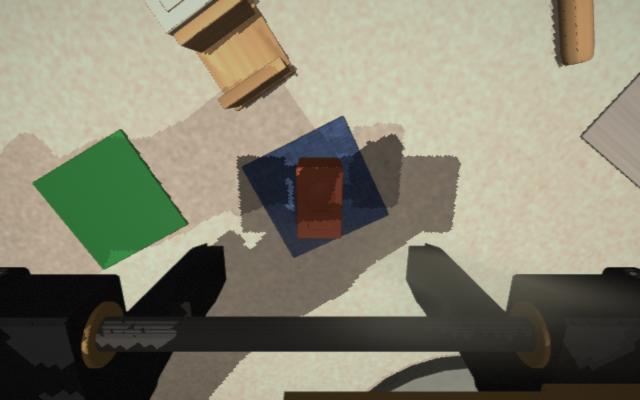

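The block stands square on the blue pad at (319,201). Now gripping it by its long sides.

```bash
python3 -m inch '1 0 .001 .01 0 0 0;1 0 0 .01 0 0 0;1 0 0 .01 0 0 0;1 0 0 .01 0 0 0;1 0 0 .01 0 0 0;1 0 0 .01 0 0 0;1 0 0 .01 0 0 0;1 0 0 .01 0 0 0;1 0 0 .01 0 0 0;1 0 0 .01 0 0 0;1 0 0 .01 0 0 0;1 0 0 .0065 0 0 0;1 0 0 .0035 0 0 0;1 0 0 0 0 0 0;1 0 0 0 0 0 0' && python3 -m inch '-.6 0 0 0 0 0 0;-.6 0 0 0 0 0 0;-.6 0 0 0 0 0 0;-.6 0 0 0 0 0 0;-.6 0 0 0 0 0 0;-.6 0 0 0 0 0 0;-.6 0 0 0 0 0 0;-.6 0 0 0 0 0 0;-.6 0 0 0 0 0 0;-.6 0 0 0 0 0 0;-.6 0 0 0 0 0 0;-.6 0 0 0 0 0 0' 25 && python3 -m inch '-.6 0 0 -.005 0 0 0;-.6 0 0 -.01 0 0 0;-.6 0 0 -.01 0 0 0;-.6 0 0 -.01 0 0 0;-.6 0 0 -.01 0 0 0;-.6 0 0 -.01 0 0 0;-.6 0 0 -.01 0 0 0;-.6 0 0 -.015 0 0 0;-.6 0 0 -.015 0 0 0;-.6 0 0 -.015 0 0 0;-.6 0 0 -.015 0 0 0;-.6 0 0 -.015 0 0 0;-.6 0 0 -.01 0 0 0;-.6 0 0 0 0 0 0'
python3 - <<'E'
from look import *
s=get_state();c=np.array([.4924,-.2274])
mv(s,[c[0],c[1],s['tool_pos'][2]])
E
```

```text
clock: 12.8
tool_pos: [0.5436, 0.1106, 0.024]
eef_rot: [0.89, 0.455, 0.0, 0.0]
contact_force: [-0.4, 0.1, -0.5]
opening: 0.998
finger_force: 0.0
clock: 13.8
tool_pos: [0.5436, 0.1105, 0.024]
eef_rot: [0.89, 0.455, 0.0, 0.0]
contact_force: [0.7, -0.4, -0.9]
opening: 0.39
finger_force: 25.0
clock: 14.97
tool_pos: [0.5447, 0.1108, 0.1764]
eef_rot: [0.89, 0.455, 0.002, 0.0]
contact_force: [-0.7, 0.1, -1.3]
opening: 0.381
finger_force: 25.0
shift [-0.3047  0.1557 -0.0006]
```

```bash
python3 -m inch '-.6 -.019 .0078 0 0 0 0;-.6 -.019 .0078 0 0 0 0;-.6 -.019 .0078 0 0 0 0;-.6 -.019 .0078 0 0 0 0;-.6 -.019 .0078 0 0 0 0;-.6 -.019 .0078 0 0 0 0;-.6 -.019 .0078 0 0 0 0;-.6 -.019 .0078 0 0 0 0;-.6 -.019 .0078 0 0 0 0;-.6 -.019 .0078 0 0 0 0;-.6 -.019 .0078 0 0 0 0;-.6 -.019 .0078 0 0 0 0;-.6 -.019 .0078 0 0 0 0;-.6 -.019 .0078 0 0 0 0;-.6 -.019 .0078 0 0 0 0;-.6 -.019 .0078 0 0 0 0;-.6 -.019 .0078 0 0 0 0;-.6 -.019 .0078 0 0 0 0;-.6 -.019 .0078 0 0 0 0;-.6 -.019 .0078 0 0 0 0'
python3 -m inch '-.6 0 0 0 0 0 0;-.6 0 0 0 0 0 0'
python3 - <<'E'
from look import *
s,p,d,K,V,hs=shot('w4');W=cloud(p,d,K,V);Z=W[...,2]
m=(Z>.078)&(Z<.09);
for b,st,c in blobs(m,60):print('z~84',c.round(),st,p[b].mean(0).round(),np.nanmedian(W[b],0).round(4),rect(W[b]))
m=(Z>.038)&(Z<.046)
for b,st,c in blobs(m,1000):print('disc',c.round(),rect(W[b]),cv2.minEnclosingCircle((W[b][:,:2]*1000).astype(np.float32)))
m=((hs[...,0]<14)|(hs[...,0]>172))&(hs[...,1]>130)&(Z>.12)
for b,st,c in blobs(m,300):print('held',c.round(),st,np.nanmin(W[b],0),np.nanmax(W[b],0))
E
```

```text
clock: 16.63
tool_pos: [0.4465, -0.2895, 0.1734]
eef_rot: [0.89, 0.455, -0.0, -0.001]
contact_force: [0.5, -0.2, -0.7]
opening: 0.384
finger_force: 25.0
clock: 16.8
tool_pos: [0.4465, -0.2896, 0.1735]
eef_rot: [0.891, 0.454, -0.0, -0.0]
contact_force: [0.8, 0.6, -1.7]
opening: 0.384
finger_force: 25.0
tcp [ 0.4465 -0.2896  0.1735] yaw -36.01 tilt [-1.e-03  3.e-04 -1.e+00] t 16.8 q [ 0.42  0.68  0.11  1.93 -0.14  0.54 -0.  ]
z~84 [314.  40.] [287  32  56  18 860] [190. 124.  79.] [ 0.5102 -0.2     0.085 ] (array([ 0.5105, -0.1998]), -34.6, 33.8, 8.2)
z~84 [317. 150.] [292 143  51  15 669] [162. 104.  66.] [ 0.4724 -0.2552  0.085 ] (array([ 0.4721, -0.2556]), -34.1, 33.9, 8.3)
disc [316.  95.] (array([ 0.4861, -0.2349]), -36.1, 174.9, 148.4) ((491.2425537109375, -227.8162841796875), 88.02893829345703)
held [315. 260.] [ 272  202   87  115 9186] [ 0.42937253 -0.30436943  0.15558075] [ 0.47673288 -0.25606563  0.23971449]
```

View pics/w4.png

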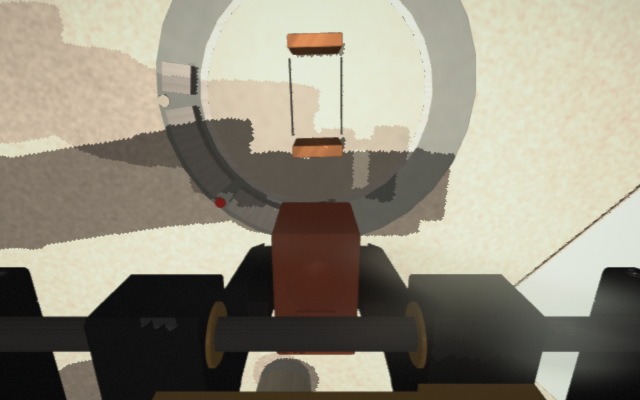

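The seat's plates are at (314,40) and (317,150), their midpoint agreeing with the disc circle to 0.1 mm. The block is held level at (315,260). Next I check where the block sits in the hand.

```bash
python3 - <<'E'
from look import *
f=np.load('w4.npz');p,d,K,V=[f[k] for k in 'pdKV'];W=cloud(p,d,K,V);s=get_state()
M=R.from_quat(s['eef_rot']).as_matrix();T=(W-s['tool_pos'])@M  # tool coords
hs=cv2.cvtColor(p,cv2.COLOR_RGB2HSV);m=((hs[...,0]<14)|(hs[...,0]>172))&(hs[...,1]>130)&(W[...,2]>.12)
m&=(abs(T[...,1])<.025)
for r in range(205,350,8):
    q=T[r][m[r]]
    if len(q)>20: print(r,np.nanmedian(q,0).round(4),np.nanmin(q[:,1]).round(4),np.nanmax(q[:,1]).round(4),hs[r][m[r]][:,2].mean().round())
print('cell in tool',(M.T@(np.array([.4912,-.2278,.042])-s['tool_pos'])).round(4))
E
```

```text
205 [ 0.0279 -0.0001  0.0136] -0.0159 0.0162 65.0
213 [0.0279 0.0004 0.0027] -0.0157 0.0165 65.0
221 [ 0.0279  0.0004 -0.007 ] -0.0155 0.0161 66.0
229 [ 0.0279  0.0004 -0.0155] -0.0158 0.0165 68.0
237 [ 0.0265  0.0002 -0.0201] -0.0156 0.0162 81.0
245 [ 0.0233 -0.0012 -0.0201] -0.0157 0.0138 81.0
253 [ 0.02   -0.0018 -0.0201] -0.0163 0.0131 80.0
261 [ 0.0165 -0.0004 -0.02  ] -0.0164 0.0156 80.0
269 [ 0.0134  0.0001 -0.0206] -0.0167 0.0168 79.0
277 [ 0.0104  0.0003 -0.0215] -0.0164 0.0169 78.0
285 [ 0.0069  0.0003 -0.0216] -0.0165 0.0181 77.0
293 [ 0.0034  0.0003 -0.0216] -0.0166 0.0182 76.0
301 [-0.0005  0.0005 -0.0212] -0.0163 0.017 76.0
309 [-0.0048  0.0001 -0.0203] -0.0161 0.0162 76.0
cell in tool [0.0747 0.0006 0.1315]
```

```bash
python3 -m inch '-.6 .0083 .0006 0 0 0 -.021;-.6 .0083 0 0 0 0 0;-.6 .0083 0 0 0 0 0;-.6 .0083 0 0 0 0 0;-.6 .0083 0 0 0 0 0;-.6 .0083 0 0 0 0 0;-.6 .0083 0 0 0 0 0;-.6 .0083 0 0 0 0 0;-.6 .0083 0 0 0 0 0;-.6 0 0 .0095 0 0 0;-.6 0 0 .0095 0 0 0;-.6 0 0 .0095 0 0 0;-.6 0 0 .0095 0 0 0;-.6 0 0 .0095 0 0 0;-.6 0 0 .0075 0 0 0;-.6 0 0 0 0 0 0;-.6 0 0 0 0 0 0'
python3 - <<'E'
from look import *
s,p,d,K,V,hs=shot('w5');W=cloud(p,d,K,V);Z=W[...,2]
M=R.from_quat(s['eef_rot']).as_matrix();T=(W-s['tool_pos'])@M
m=(Z>.08)&(Z<.09);m[320:]=0
for b,st,c in blobs(m,60):print('z~84',c.round(),st,p[b].mean(0).round(),rect(W[b]),rect(T[b]))
m=((hs[...,0]<14)|(hs[...,0]>172))&(hs[...,1]>130)&(Z>.09)&(Z<.13)&(abs(T[...,1])<.014)
print('front face tool x',np.nanmedian(T[m][:,0]),m.sum())
print('cell in tool',(M.T@(np.array([.4912,-.2278,.042])-s['tool_pos'])).round(4))
E
```

```text
clock: 18.27
tool_pos: [0.49, -0.2278, 0.1184]
eef_rot: [0.886, 0.464, -0.0, -0.0]
contact_force: [-0.2, -0.1, -0.9]
opening: 0.383
finger_force: 25.0
tcp [ 0.49   -0.2278  0.1184] yaw -34.68 tilt [-1.1e-03  5.0e-04 -1.0e+00] t 18.27 q [ 0.29  0.78  0.1   1.94 -0.17  0.43 -0.09]
z~84 [317. 181.] [ 285  173   66   17 1043] [149.  95.  60.] (array([ 0.5109, -0.1994]), -34.4, 34.1, 8.0) (array([0.0353, 0.001 ]), 89.7, 34.1, 8.0)
front face tool x 0.029374837274034338 1458
cell in tool [0.0007 0.001  0.0764]
```

View pics/w5.png

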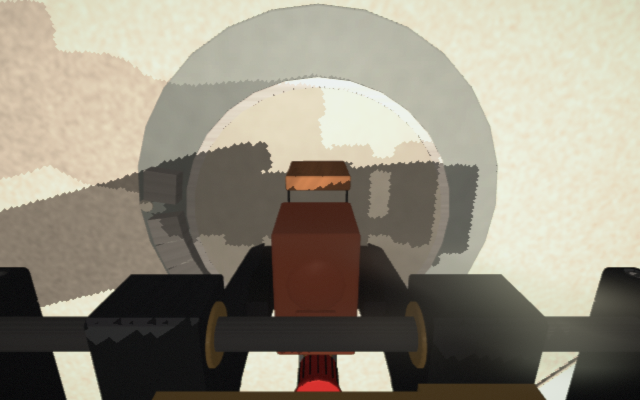

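```bash
python3 - <<'E'
from look import *
for n in ('w4','w5'):
    f=np.load(n+'.npz');p,d,K,V=[f[k] for k in 'pdKV']
    C=V@np.eye(4)
    # use camera frame only: compare the same held block
    v,u=np.mgrid[:400,:640];X=np.stack([(u-K[0,2])/K[0,0]*d,(v-K[1,2])/K[1,1]*d,d],-1)
    for r in (207,215,223,231,239): print(n,r,np.median(X[r,305:330],0).round(4))
s=get_state();f=np.load('w5.npz');W=cloud(f['p'],f['d'],f['K'],f['V']);M=R.from_quat(s['eef_rot']).as_matrix();T=(W-s['tool_pos'])@M
for r in (207,215,223,231,239,250): print(r,np.median(T[r,305:330],0).round(4))
E
```

```text
w4 207 [0.0006 0.0035 0.155 ]
w4 215 [0.0006 0.0067 0.145 ]
w4 223 [0.0005 0.0095 0.1362]
w4 231 [0.0005 0.012  0.1283]
w4 239 [0.0005 0.0148 0.1263]
w5 207 [0.0006 0.0035 0.1551]
w5 215 [0.0006 0.0067 0.1448]
w5 223 [0.0005 0.0095 0.136 ]
w5 231 [0.0005 0.012  0.1281]
w5 239 [0.0005 0.0148 0.1263]
207 [0.0293 0.0002 0.0112]
215 [0.0293 0.0002 0.0004]
223 [ 0.0293  0.0002 -0.0088]
231 [ 0.0293  0.0001 -0.0171]
239 [nan nan nan]
250 [ 0.0224  0.0002 -0.0193]
```

In the same image the far-end gap is 2.0 mm, as wanted. Lowering.

```bash
python3 -m inch '-.6 0 .0008 0 0 0 0;-.6 0 0 .005 0 0 0;-.6 0 0 .005 0 0 0;-.6 0 0 .005 0 0 0;-.6 0 0 .005 0 0 0;-.6 0 0 0 0 0 0' && python3 -m inch '-.6 0 0 .005 0 0 0;-.6 0 0 .005 0 0 0;-.6 0 0 .005 0 0 0;-.6 0 0 .005 0 0 0;-.6 0 0 .005 0 0 0;-.6 0 0 .005 0 0 0;-.6 0 0 .003 0 0 0;-.6 0 0 .001 0 0 0;-.6 0 0 0 0 0 0;-.6 0 0 0 0 0 0'
```

```text
clock: 18.82
tool_pos: [0.4905, -0.2279, 0.0979]
eef_rot: [0.886, 0.464, -0.001, -0.001]
contact_force: [-0.4, -0.4, -1.2]
opening: 0.385
finger_force: 25.0
clock: 19.65
tool_pos: [0.4911, -0.2283, 0.065]
eef_rot: [0.886, 0.464, 0.0, 0.0]
contact_force: [0.3, 0.1, -2.0]
opening: 0.379
finger_force: 25.0
```

```bash
python3 -m inch '-.6 0 0 .001 0 0 0;-.6 0 0 .001 0 0 0;-.6 0 0 0 0 0 0' && python3 -m inch '-.6 0 0 .001 0 0 0;-.6 0 0 0 0 0 0'; python3 -m inch '-.6 0 0 .0005 0 0 0;-.6 0 0 0 0 0 0'
```

```text
clock: 19.9
tool_pos: [0.4912, -0.2283, 0.0631]
eef_rot: [0.886, 0.464, 0.0, 0.0]
contact_force: [0.1, 0.7, -1.3]
opening: 0.386
finger_force: 25.0
clock: 20.07
tool_pos: [0.4913, -0.2283, 0.063]
eef_rot: [0.886, 0.464, 0.0, 0.0]
contact_force: [-1.4, 0.4, 8.0]
opening: 0.38
finger_force: 25.0
clock: 20.23
tool_pos: [0.4912, -0.2283, 0.063]
eef_rot: [0.886, 0.464, 0.0, 0.0]
contact_force: [-1.3, 2.2, 12.1]
opening: 0.38
finger_force: 25.0
```

```bash
python3 -m inch '-.6 0 0 -.0012 0 0 0;0 0 0 0 0 0 0;.3 0 0 0 0 0 0;.3 0 0 0 0 0 0;.3 0 0 0 0 0 0;.3 0 0 0 0 0 0;.3 0 0 -.005 0 0 0;.3 0 0 -.01 0 0 0;.3 0 0 -.015 0 0 0;.3 0 0 -.015 0 0 0;.3 0 0 -.015 0 0 0;.3 0 0 -.015 0 0 0;.3 0 0 -.015 0 0 0;.3 0 0 -.015 0 0 0;.3 0 0 -.01 0 0 0;.3 0 0 0 0 0 0' && python3 -m inch '.3 -.0125 0 0 0 0 0;.3 -.0125 0 0 0 0 0;.3 -.0125 0 0 0 0 0;.3 -.0125 0 0 0 0 0;.3 -.0125 0 0 0 0 0;.3 -.0125 0 0 0 0 0;.3 -.0125 0 0 0 0 0;.3 -.0125 0 0 0 0 0;.3 -.0125 0 0 0 0 0;.3 0 0 0 0 0 0;.3 0 0 0 0 0 0'
python3 - <<'E'
from look import *
s,p,d,K,V,hs=shot('w6');W=cloud(p,d,K,V);Z=W[...,2]
M=R.from_quat(s['eef_rot']).as_matrix();T=(W-s['tool_pos'])@M
m=red(hs)|((hs[...,1]>150)&((hs[...,0]<14)|(hs[...,0]>172)))
m[300:]=0
for b,st,c in blobs(m,100):
    z=np.nanpercentile(Z[b],90);bb=b&(Z>z-.003);print(c.round(),st,z.round(4),'world',rect(W[bb]),'tool',rect(T[bb]))
E
```

```text
clock: 21.57
tool_pos: [0.4923, -0.2289, 0.1802]
eef_rot: [0.886, 0.464, 0.001, 0.002]
contact_force: [-0.5, -0.2, -0.4]
opening: 0.65
finger_force: 0.0
clock: 22.48
tool_pos: [0.4255, -0.3219, 0.1771]
eef_rot: [0.886, 0.463, -0.001, -0.001]
contact_force: [-0.1, 1.1, -0.2]
opening: 0.645
finger_force: 0.0
tcp [ 0.4255 -0.3219  0.1771] yaw -34.84 tilt [-1.5e-03  5.0e-04 -1.0e+00] t 22.48 q [ 0.5   0.68  0.1   1.92 -0.12  0.55  0.07]
[317.  39.] [ 289    0   56   81 4320] 0.0856 world (array([ 0.489 , -0.2315]), 55.4, 45.1, 33.3) tool (array([0.1105, 0.0006]), -0.2, 45.1, 33.3)
[317.  90.] [291  85  52  12 611] 0.086 world (array([ 0.4721, -0.2558]), -34.8, 33.0, 6.8) tool (array([0.0809, 0.0006]), 89.9, 33.0, 6.8)
[317. 200.] [ 296  176   43   47 1555] 0.0869 world (array([ 0.4294, -0.3179]), 54.8, 30.8, 30.0) tool (array([0.0055, 0.001 ]), 0.3, 30.8, 30.0)
```

View pics/w6.png

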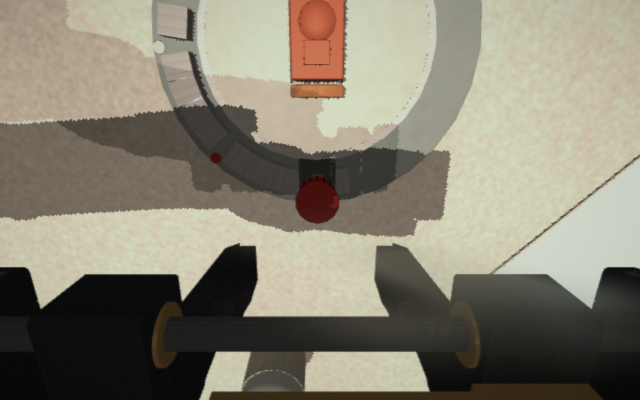

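The relief sits between the plates (318,30). The ring is at (317,200), and the notch with the red dot is at (216,158). Going to grip the ring.

```bash
python3 -m inch '.3 .0055 .001 .01 0 0 0;.3 0 0 .01 0 0 0;.3 0 0 .01 0 0 0;.3 0 0 .01 0 0 0;.3 0 0 .01 0 0 0;.3 0 0 .01 0 0 0;.3 0 0 .01 0 0 0;.3 0 0 .01 0 0 0;.3 0 0 .01 0 0 0;.3 0 0 .01 0 0 0;.3 0 0 .008 0 0 0;.3 0 0 .005 0 0 0;.3 0 0 .001 0 0 0;.3 0 0 0 0 0 0' && python3 -m inch '-.7 0 0 0 0 0 0;-.7 0 0 0 0 0 0;-.7 0 0 0 0 0 0;-.7 0 0 0 0 0 0;-.7 0 0 0 0 0 0;-.7 0 0 0 0 0 0;-.7 0 0 0 0 0 0;-.7 0 0 0 0 0 0;-.7 0 0 0 0 0 0' 40
```

```text
clock: 23.7
tool_pos: [0.431, -0.3168, 0.0634]
eef_rot: [0.886, 0.464, -0.0, -0.0]
contact_force: [0.2, 0.0, 0.6]
opening: 0.652
finger_force: 0.0
clock: 24.45
tool_pos: [0.4311, -0.3169, 0.0639]
eef_rot: [0.886, 0.464, 0.0, 0.0]
contact_force: [-0.2, -0.3, 5.6]
opening: 0.307
finger_force: 40.0
```

```bash
python3 -m inch '-.7 0 0 -.003 0 0 0;-.7 0 0 -.003 0 0 0;-.7 0 0 -.003 0 0 0;-.7 0 0 -.003 0 0 0;-.7 0 0 -.003 0 0 0;-.7 0 0 0 0 0 0;-.7 0 0 0 0 0 0'
python3 - <<'E'
from look import *
s=get_state();t=s['tool_pos'];print(t)
M=R.from_quat(s['eef_rot']).as_matrix();c=np.array([.4912,-.2278,t[2]])
r0=t-c;print('cell in tool',(M.T@-r0).round(4),'r',np.linalg.norm(r0))
N=12;a=np.radians(45)/N # clockwise = +tool z
o=M.T@-r0;o[2]=0
# row: shift along current tool axes, then turn a about tool z ; centre fixed: p1-p0 in tool axes
d=o-R.from_rotvec([0,0,a]).apply(o);print('row shift',d.round(5),'turn',a)
print(s['q'].round(2))
E
```

```text
clock: 25.03
tool_pos: [0.4309, -0.3167, 0.0786]
eef_rot: [0.886, 0.464, -0.0, -0.0]
contact_force: [0.7, -1.2, -10.0]
opening: 0.305
finger_force: 40.0
[ 0.4308915  -0.3166627   0.07857808]
cell in tool [ 0.1074 -0.0009  0.    ] r 0.10739503706847257
row shift [ 0.00017 -0.00703  0.     ] turn 0.06544984694978735
[ 0.51  0.85  0.06  1.97 -0.14  0.33  0.08]
```

```bash
python3 -m inch '-.7 .0002 -.0053 0 0 0 .0491;-.7 .0001 -.0053 0 0 0 .0491;-.7 .0002 -.0053 0 0 0 .0491;-.7 .0001 -.0053 0 0 0 .0491;-.7 .0002 -.0053 0 0 0 .0491;-.7 .0001 -.0053 0 0 0 .0491;-.7 .0002 -.0053 0 0 0 .0491;-.7 .0001 -.0053 0 0 0 .0491;-.7 0 0 0 0 0 0;-.7 0 0 0 0 0 0'; python3 - <<'E'
from look import *
s=get_state();t=s['tool_pos'];c=np.array([.4912,-.2278]);r=t[:2]-c
print(np.degrees(np.arctan2(r[1],r[0])),np.linalg.norm(r),yaw(s['eef_rot']),s['contact_force'],s['moment'],t)
E
```

```text
clock: 25.87
tool_pos: [0.4013, -0.2863, 0.0785]
eef_rot: [0.959, 0.283, -0.0, -0.0]
contact_force: [0.0, -2.0, -9.6]
opening: 0.311
finger_force: 40.0
-146.9325290622938 0.10723441885177837 -57.116178505823015 [ 0.02792526 -1.96586822 -9.63657014] [-0.15794363  0.2558921  -0.14868212] [ 0.40133449 -0.28630992  0.07854079]
```

```bash
python3 -m inch '-.7 .0002 -.0053 0 0 0 .0491;-.7 .0001 -.0053 0 0 0 .0491;-.7 .0002 -.0053 0 0 0 .0491;-.7 .0001 -.0053 0 0 0 .0491;-.7 .0002 -.0053 0 0 0 .0491;-.7 .0001 -.0053 0 0 0 .0491;-.7 .0002 -.0053 0 0 0 .0491;-.7 .0001 -.0053 0 0 0 .0491;-.7 0 0 0 0 0 0;-.7 0 0 0 0 0 0'; python3 - <<'E'
from look import *
s,p,d,K,V,hs=shot('w7');t=s['tool_pos'];c=np.array([.4912,-.2278]);r=t[:2]-c
print(np.degrees(np.arctan2(r[1],r[0])),np.linalg.norm(r),yaw(s['eef_rot']),s['contact_force'],s['moment'],t)
W=cloud(p,d,K,V);m=(W[...,2]>.078)&(W[...,2]<.092);m[300:]=0
for b,st,cc in blobs(m,200):print(cc.round(),rect(W[b]))
E
```

```text
clock: 26.7
tool_pos: [0.3861, -0.2474, 0.0786]
eef_rot: [0.996, 0.091, -0.0, -0.0]
contact_force: [-2.2, -1.1, -10.3]
opening: 0.307
finger_force: 40.0
tcp [ 0.3861 -0.2474  0.0786] yaw -79.59 tilt [-7.e-04  3.e-04 -1.e+00] t 26.7 q [ 0.4   0.82  0.11  2.19 -0.55  0.16 -0.37]
-169.45258435113576 0.10687847466002086 -79.58701237861753 [ -2.16297234  -1.0507781  -10.29289728] [-0.26135645  0.5820366  -0.17490246] [ 0.38612737 -0.24736402  0.07863952]
[318.  44.] (array([ 0.4796, -0.2299]), -79.6, 34.3, 29.8)
[317. 110.] (array([ 0.4578, -0.2337]), -79.7, 33.9, 8.1)
[315. 264.] (array([ 0.3924, -0.2453]), -80.1, 57.0, 11.9)
```

```bash
python3 -m inch '-.7 0 0 .003 0 0 0;-.7 0 0 .003 0 0 0;-.7 0 0 .003 0 0 0;-.7 0 0 .0015 0 0 0;-.7 0 0 0 0 0 0;-.7 0 0 0 0 0 0'
```

```text
clock: 27.25
tool_pos: [0.3862, -0.2474, 0.0681]
eef_rot: [0.996, 0.09, -0.0, 0.0]
contact_force: [-4.8, -1.6, -7.0]
opening: 0.306
finger_force: 40.0
```

The lift is now about 4 mm with the spring still pulling, so the pin is already in the notch. Letting go and retreating.

```bash
python3 -m inch '.3 0 0 0 0 0 0;.3 0 0 0 0 0 0;.3 0 0 0 0 0 0;.3 0 0 0 0 0 0;.3 0 0 0 0 0 0;.3 0 0 0 0 0 0;.3 0 0 -.005 0 0 0;.3 0 0 -.012 0 0 0;.3 0 0 -.015 0 0 0;.3 0 0 -.015 0 0 0;.3 0 0 -.015 0 0 0;.3 0 0 -.015 0 0 0;.3 0 0 -.015 0 0 0;.3 0 0 -.015 0 0 0;.3 0 0 -.01 0 0 0;.3 0 0 0 0 0 0;.3 0 0 0 0 0 0' 
python3 - <<'E'
from look import *
s,p,d,K,V,hs=shot('w8');W=cloud(p,d,K,V);Z=W[...,2];c=np.array([.4912,-.2278])
m=((hs[...,1]>150)&((hs[...,0]<14)|(hs[...,0]>172)));m[300:]=0
for b,st,cc in blobs(m,100):
    z=np.nanpercentile(Z[b],90);bb=b&(Z>z-.003);q=rect(W[bb]);r=q[0]-c;print(cc.round(),z.round(4),q,np.degrees(np.arctan2(r[1],r[0])).round(1))
E
```

```text
clock: 28.67
tool_pos: [0.3867, -0.2471, 0.1856]
eef_rot: [0.996, 0.09, 0.001, 0.0]
contact_force: [0.4, -0.3, -0.3]
opening: 0.652
finger_force: 0.0
tcp [ 0.3867 -0.2471  0.1856] yaw -79.64 tilt [ 1.1e-03 -4.0e-04 -1.0e+00] t 28.67 q [ 0.26  0.62  0.34  2.14 -0.46  0.45 -0.44]
[317.  45.] 0.0854 (array([ 0.4923, -0.2278]), 10.3, 55.1, 33.2) 0.0
[317. 103.] 0.086 (array([ 0.4582, -0.2338]), -79.6, 32.0, 6.6) -169.7
[316. 205.] 0.0869 (array([ 0.3848, -0.2469]), -81.2, 29.7, 28.4) -169.8
```

View pics/w8.png

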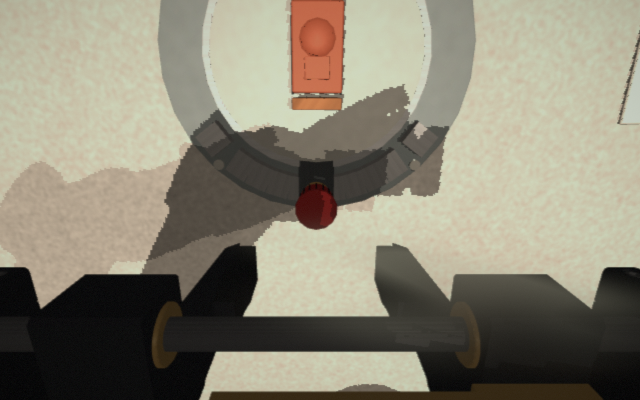

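The ring (316,205) is at the red-dot notch, and its top reads the same height as at home (0.0869). The relief (317,45) is centred at the axis and its top is at the seated height. Handing in.

```bash
python3 -c "from plant import r; print(r.finish_job())"
```

```text
the job is handed in; nothing more can be done
None
```

The terracotta relief is seated between the end plates and the turntable is locked in the red-dot notch; I handed the job in at about 29 s with the gripper clear, and the judge's result was not shown.

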